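# Snug the toy rack's fence and clamp it

### The arm

A 6-joint arm with a two-finger parallel gripper is mounted at the origin on the work surface. World frame = base frame: x ahead of the robot, y to its left, z up, the work surface at z = 0. Lengths are in m, angles in degrees, forces in N, time in s.
With the tool pointing down it reaches from about 0.325 to 0.85 m from the base axis. Payload 15.5 kg.
Tool frame: the origin (TCP) lies on the centre line of the jaws, within the pads' length; the fingertips stand 8 mm ahead of it and the grasp point (between the pads) lies 11 mm behind it (arm.finger_overhang is the distance from the TCP to the fingertips, in m); z points along the fingers, y is the line along which they close (so a half turn about z gives the same grasp; the last joint's range is limited). The gripper opens to 91 mm and grips with 3 to 60 N. Pads are 32 mm wide; open, the fingers measure 118 mm over their backs; the gripper's body (76 mm by 178 mm) begins 60 mm behind the grasp point.
Start: joints at [67.466, 28.281, 77.091, -0, 74.628, -5.472], TCP at [0.183, 0.597, 0.222] pointing down, gripper open.
Joint ranges: [-166.48, 166.48], [-47.26, 123.95], [12.59, 153.08], [-70.14, 250.14], [6.76, 159.57], [-176.63, 176.63]. Speed limits (degrees/s): [108.29, 108.29, 147.25, 172.46, 172.46, 172.46].

### API

Orientations are given as [roll, pitch, yaw] about the fixed x, y, z axes, in that order (R = Rz(yaw) Ry(pitch) Rx(roll)).
In Python, from station import monitor, eyes, workorder, arm gives the robot as it stands.
- The arm moves only by the shell command python3 -m pendant 'ROWS' [FORCE]. ROWS is JSON, a list of rows, each a list of 5 numbers: the shift along the world's x, y, z normalised to -1 to 1, where 1 is 0.05 m, then the turn about the world's z normalised to -1 to 1, where 1 is 8 degrees, then the finger opening in mm, from 0 to 91.2. In form: [[tx, ty, tz, twist, claw], ...]. A call has 1 to 8 rows; each row shifts and turns the commanded pose from where the row before left it; what a row does not reach is not made up. A row lasts 1/8 s, in which the tool goes at most 62.5 mm and 10.7 degrees, less where a joint would pass 70% of its speed; a pose out of reach is approached as far as the arm can. A call with a number of a shift or a turn outside -1 to 1 is refused whole. A call with a gripper value outside its range is refused whole. The fingers move at their own pace and stop on an object; FORCE is the grip in N (left out, the last holds). Time passes only in rows, so rows that do not move let the fingers close. It gives the time, the measured TCP pose, the force, the opening and the grip force at its end, in the units of the state.
- monitor.get_state(): the state, without advancing time (a new reading comes with each control period).
- eyes.camera(name): name is "side" or "top"; returns a dict with "img" (400x640x3 uint8, red, green, blue), "range_z" (400x640 float32, m along the optical axis (not along the pixel's ray), 0 where there is no reading), "K" (3x3 intrinsics, pixels), "distortion" ([k1, k2, p1, p2, k3] as OpenCV has them; the pictures are not rectified), "R" (3x3) and "t" (3): a world point X has camera coordinates R X + t. Camera axes: x right, y down, z forward; pixel columns grow to the right and rows downward; lengths in m; the calibration is good to about 2 mm. A picture is of the moment at which its call begins.
- workorder.hand_in(): hands the job in; it is judged then, once.
The state is a dict: "t": time; "q": joint angles; "qvel": joint speeds; "joint_torque": joint torques, N m; "position": TCP position; "tool_rot": TCP orientation; "contact_force": force on the tool from outside, world axes, zero at the start; "ft_torque": the same for the moment, N m; "width": finger opening in m; "gripper_force": force on a finger pad.
Only numpy, scipy, OpenCV 4.12 (cv2) and the standard library are available. Lean on these libraries where they do the work, as an engineer would, in place of code of your own. Each camera call takes 0.05 s, during which the arm holds its last target. There are 200 camera calls.

### The job

Slide the toy rack's movable fence along its rail until the wooden fish, the purple block and the little house stand upright and snug in one row, with no gaps left, between the fence and the fixed end board. Then turn the black wing knob on the fence clockwise until it is tight, so the fence is clamped there, and let go. Leave the other things on the bench where they are.

Things in the scene. Friction and masses are not known exactly. Their poses are not given: they have to be found in the camera images.
- rack: Bamboo toy rack lying fixed on the bench: a base board 200 mm (x) by 500 mm (y), 16 mm thick, with an aluminium rail along y at x = -72 mm on its robot side. Origin: centre of its underside. Its y axis runs along the rail; the fence closes towards its +y.
- end_board: Upright fixed board (110 mm along x, 14 mm thick, 85 mm high) across the rack near its +y end, its place along the rack differs from day to day. Origin: at the foot of its inner face (the face that looks to -y), on the base board's top; axes parallel to the rack's. It covers x from -22 to +88 mm.
- end_face (a point): Point on the end board's inner face, 40 mm above the base board, 35 mm to +x of the rack's midline.
- fence (a joint): Position of the sliding fence along the rail (m); it grows from 0 (far from the end board) as the fence slides in the rack's +y direction towards the end board; end of travel 0.22. It slides with 1.5 N of friction while the knob is loose; the clamp bites harder and harder from 0.75 rad of knob on and holds about 25 N or more when tight.
- fence_face (a point): Point on the fence's pushing face (the side that looks to the end board), 40 mm above the base board, 35 mm to +x of the rack's midline. The fence is an upright board like the end board (110 mm along x, 14 mm thick, top 100 mm above the bench) joined to a wooden shoe on the rail that carries the knob.
- knob (a joint): Angle of the clamp knob (rad): 0 to about 0.3 is loose, it grows as the knob turns clockwise seen from above; from 0.75 it bites, from 1.15 it is tight, mechanical stop at 1.6. It turns stiffly (0.2 Nm loose, about 0.35 Nm tight) and stays where it is left.
- knob_grip (a point): Grip point on the upright axis of the clamp knob, 80 mm above the bench. Black wing bar 50 mm long, 14 wide, standing from 63 to 93 mm above the bench, yellow dot near one end. At joint 0 its length lies along the rack's y; the point's y follows the bar. It lies 107 mm to -x and 40 mm to -y of fence_face, on a shoe 52 by 76 mm, top at 53 mm. It may be held to slide the fence.
- fish: Wooden toy fish standing on a flat foot, 30 mm thick along its y, about 105 mm long along its x, 71 mm high, 110 g. Origin: centre of its underside.
- block: Purple wooden block, 45 mm thick along its y, 60 mm along x, 60 mm high, 130 g. Origin: centre of its underside.
- house: Toy house, yellow with a red roof, 24 mm thick along its y, 57 mm wide along its x, 78 mm high, 80 g. Origin: centre of its underside. Fish, block and house stand on the base board between fence and end board in any order, some 10 to 30 mm apart; their thicknesses add up to 99 mm.
- watering_can: Bystander: green plastic watering can, 96 mm across, 90 mm high, with a spout along -y (height 107 mm). Origin: centre of its underside.
- saucer: Bystander: white ceramic saucer, 130 mm across, 18 mm high. Origin: centre of its underside.
- car: Bystander: blue toy car, 100 by 62 mm, 56 mm high. Origin: centre of its underside.
- cup: Bystander: orange plastic cup, 72 mm across, 80 mm high. Origin: centre of its underside.
Things that resemble listed ones, but are neither listed nor needed, are in the scene too. Of the things that look like the block, the largest one is meant. Leave any white look-alike of the house alone.

How it is judged (in metres and radians):
On the way, in this order (a step that is already met when the one before it is completed fails the run):
1. the fence has closed the row up against the end board (y of fence_face in the frame of end_board above -0.107 m), for 0.2 s.
2. the clamp knob is tight (value of joint knob above 1.15 rad), for 0.2 s.
At the end, for the whole second after the job is handed in: The fence stands so near the end board that less than 8 mm of slack in all is left over the 99 mm of the three toys; the knob is turned to at least 1.15 rad; fish, block and house stand upright (within 0.2 rad) on the base board between fence and end board, and all is at rest (y of each of fence_face, fish, block, house in the frame of end_board above -0.107 m and value of joint knob above 1.15 rad and angle between each of fish, block, house's own z axis and vertical below 0.2 rad and y of each of fish, block, house in the frame of end_board below 0 m and x of fish in the frame of rack between -0.02 and 0.085 m and height (world z) of each of fish, block, house below 0.026 m and linear speed of each of fish, block, house below 0.02 m/s and x of block in the frame of rack between -0.02 and 0.085 m and x of house in the frame of rack between -0.02 and 0.085 m and velocity of joint fence between -0.01 and 0.01 m/s); the robot touches nothing.
It fails at once if a bystander (can, saucer, car, cup) is moved more than 30 mm (distance of any of watering_can, saucer, car, cup from where it was at the start of the episode above 0.03 m).
It also fails if it takes over 42 s, if anything falls off the work surface, if the arm or the gripper's body presses on something with over 40 N, if the wrist force passes 120 N, or if a joint passes its speed limit or range.

## Working session

There is one attempt and no reset: what is moved stays moved. The work goes in short steps, Python scripts to look and compute and a shell command to move; the robot and the scene stay as the last step left them, time stands still between calls to the robot, and variables do not carry over. Pictures are saved under pics/ and viewed, at most 10 in all, crops included, and the job is handed in when it is done.

```bash
ls; mkdir -p pics; cat > h.py <<'E'
import numpy as np, cv2
from station import monitor, eyes, workorder, arm
def cam(n):
    c=eyes.camera(n); return c
def ray(c,uv):
    p=cv2.undistortPoints(np.array(uv,float).reshape(-1,1,2),np.array(c['K']),np.array(c['distortion'])).reshape(-1,2)
    R=np.array(c['R']);t=np.array(c['t'])
    return -R.T@t, np.c_[p,np.ones(len(p))]@R
def plane(c,uv,z):
    o,d=ray(c,uv); return o+d*((z-o[2])/d[:,2])[:,None]
def cloud(c):
    v,u=np.mgrid[:400,:640]; o,d=ray(c,np.c_[u.ravel(),v.ravel()])
    z=np.array(c['range_z']).ravel()
    P=o+d*z[:,None]; P[z==0]=np.nan
    return P.reshape(400,640,3)
E
python3 - <<'E'
from h import *
for n in('top','side'):
    c=cam(n); cv2.imwrite(f'pics/{n}0.png',c['img'][:,:,::-1]); print(n,-np.array(c['R']).T@c['t'],c['R'][2])
s=monitor.get_state();print(s)
E
```

```text
pics
top [0.26559456 0.00561409 1.64231142] [ 0.17701918  0.00874339 -0.98416856]
side [0.32057276 0.78732818 0.98859303] [ 0.18525439 -0.64236535 -0.74367168]
{'t': 0.1, 'q': array([ 6.74638931e+01,  2.83089296e+01,  7.71236788e+01, -2.15702458e-03,
        7.46272179e+01, -5.47319390e+00]), 'qvel': array([-0.08180547, -0.15557776, -0.07163636, -0.05435026, -0.00621529,
        0.04550402]), 'joint_torque': array([ 9.75068760e-04, -8.80225754e+01, -3.82546234e+01,  7.10943597e-02,
        4.81490849e-02, -2.75486599e-05]), 'position': array([0.18328653, 0.59717843, 0.22142329]), 'tool_rot': array([-1.79940248e+02, -3.63645432e-03,  1.62937658e+02]), 'contact_force': array([ 0.0492903 , -0.45200297,  0.50787006]), 'ft_torque': array([-0.00940638,  0.01147618, -0.00552716]), 'gripper_force': 0.0, 'width': 0.09149205963019423}
```

View pics/top0.png

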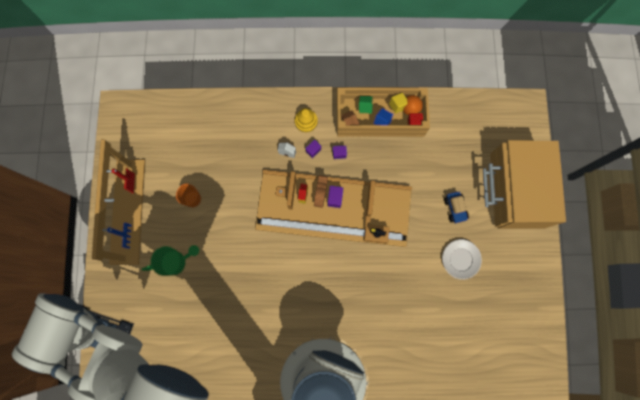

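View pics/side0.png

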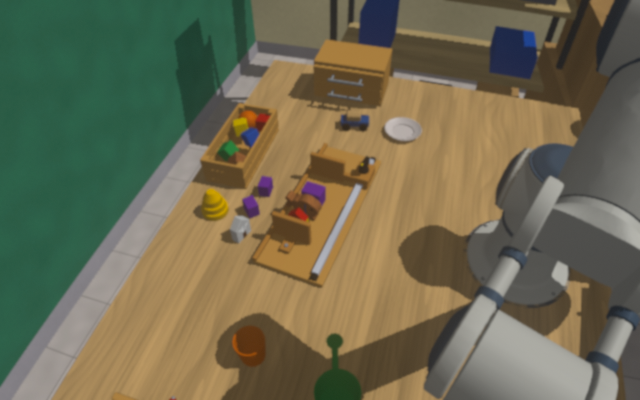

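The top view shows the rack at u 257–411, v 170–242. The end board is at u≈292, the house (red roof) at (302,190), the fish at (320,190) and the large purple block at (335,196). The fence is at u≈370 and the knob at about (377,231). Two small purple cubes at (313,148) and (340,151) and a white house at (287,148) sit off the rack. They are smaller or white, so they are look-alikes. Next I'll confirm this in a crop and measure.

```bash
python3 - <<'E'
from h import *
c=cam('top'); im=c['img']
cr=cv2.resize(im[130:255,245:425],None,fx=4.4,fy=4.4,interpolation=cv2.INTER_CUBIC); cv2.imwrite('pics/crop0.png',cr[:,:,::-1])
P=cloud(c); s=P[165:250,250:420]
hs=cv2.cvtColor(im,cv2.COLOR_RGB2HSV)[165:250,250:420]
def rep(n,m):
    q=s[m]; print(n,m.sum(),np.nanmedian(q,0).round(4),np.nanmin(q,0).round(3),np.nanmax(q,0).round(3))
z=s[...,2]
print('zhist',np.histogram(z[~np.isnan(z)],bins=np.arange(-.01,.12,.01)))
pur=(hs[...,0]>120)&(hs[...,0]<155)&(hs[...,1]>90)&(z>.05); rep('purple',pur)
red=((hs[...,0]<6)|(hs[...,0]>174))&(hs[...,1]>150)&(z>.05); rep('red',red)
blk=(hs[...,2]<60)&(z>.05); rep('black',blk)
h=(z>.09)&(z<.11); 
n,l,st,ce=cv2.connectedComponentsWithStats(h.astype(np.uint8))
for i in range(1,n):
    if st[i,4]>15:
        rep(f'cc{i} px{ce[i]+[250,165]}',l==i); q=s[l==i][:,:2].astype(np.float32); print(cv2.minAreaRect(q))
# rail: bright gray
g=(hs[...,1]<40)&(hs[...,2]>130)&(z<.06); rep('rail',g); print(cv2.minAreaRect(s[g][:,:2].astype(np.float32)), cv2.fitLine(s[g][:,:2].astype(np.float32),2,0,.01,.01).ravel())
E
```

```text
zhist (array([2569, 2940, 4890, 1837,  553,  115,  273,  135,  416,  245,  232,
        171]), array([-0.01,  0.  ,  0.01,  0.02,  0.03,  0.04,  0.05,  0.06,  0.07,
        0.08,  0.09,  0.1 ,  0.11]))
purple 256 [ 0.5861 -0.0396  0.0755] [ 0.557 -0.062  0.056] [ 0.619 -0.017  0.087]
red 89 [0.5962 0.0654 0.0827] [0.579 0.056 0.065] [0.625 0.076 0.1  ]
black 62 [ 0.4659 -0.1748  0.091 ] [ 0.457 -0.191  0.058] [ 0.483 -0.159  0.105]
cc1 px[290.58490566 188.10691824] 159 [0.6062 0.0999 0.1009] [0.553 0.09  0.091] [0.662 0.112 0.109]
((0.6077079176902771, 0.10123157501220703), (0.014642731286585331, 0.11027166247367859), 83.50257873535156)
cc2 px[371.03821656 196.81528662] 157 [ 0.5774 -0.1522  0.0995] [ 0.523 -0.163  0.09 ] [ 0.633 -0.141  0.108]
((0.5780385732650757, -0.15242235362529755), (0.014500996097922325, 0.11034519970417023), 83.1777114868164)
cc3 px[303.04545455 190.18181818] 22 [0.6011 0.0618 0.0929] [0.591 0.052 0.09 ] [0.608 0.075 0.1  ]
((0.6011053919792175, 0.06414740532636642), (0.022290658205747604, 0.014030002988874912), 73.2198257446289)
cc11 px[378.63157895 231.1754386 ] 57 [ 0.4701 -0.1753  0.094 ] [ 0.457 -0.198  0.09 ] [ 0.48  -0.151  0.105]
((0.46913835406303406, -0.17365646362304688), (0.04892558231949806, 0.013197377324104309), 76.65078735351562)
rail 702 [0.4918 0.0117 0.0296] [ 0.452 -0.254  0.009] [0.524 0.201 0.043]
((0.4887784421443939, -0.02759610116481781), (0.4576914608478546, 0.02264144830405712), 83.30757141113281) [0.11586981 0.99326444 0.49049225 0.00422736]
```

View pics/crop0.png

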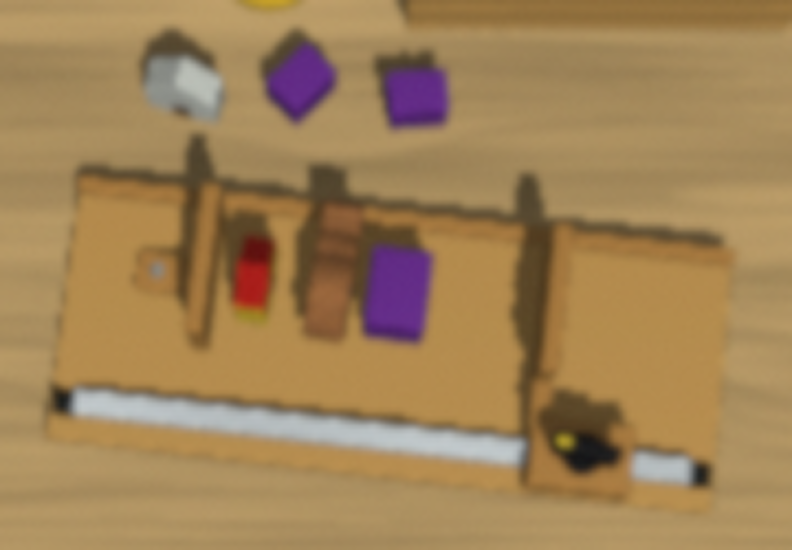

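The crop confirms it: the purple block on the rack is clearly larger than the two loose cubes, and the red-roof house is yellow and red, while the other one is white. Checks against the given sizes:
- **Boards:** both measure 14.6 × 110 mm, with tops at 0.10.
- **Knob:** I measured (0.469, -0.174); the fence geometry gives (0.470, -0.173).
- **Angles:** rack yaw is -6.65°. The wing bar is about 0.12 rad clockwise from the rail.
- **Gap:** it is 241 mm, so the fence travel is about 142 mm.

I'll now fly over to the knob, turning by -86°.

```bash
python3 -m pendant '[[0.36,-0.96,0,-0.67,40],[0.36,-0.96,0,-0.67,40],[0.36,-0.96,0,-0.67,40],[0.36,-0.96,0,-0.67,40],[0.36,-0.96,0,-0.67,40],[0.36,-0.96,0,-0.67,40],[0.36,-0.96,0,-0.67,40],[0.36,-0.96,0,-0.67,40]]' 40; python3 -m pendant '[[0.36,-0.96,0,-0.67,40],[0.36,-0.96,0,-0.67,40],[0.36,-0.96,0,-0.67,40],[0.36,-0.96,0,-0.67,40],[0.36,-0.96,0,-0.67,40],[0.36,-0.96,0,-0.67,40],[0.36,-0.96,0,-0.67,40],[0,0,0,0,40]]'
```

```text
t: 1.15
position: [0.3277, 0.212, 0.222]
tool_rot: [180.0, 0.0, 119.9]
contact_force: [0.7, 0.4, 0.1]
width: 0.0401
gripper_force: 0.0
t: 2.15
position: [0.4545, -0.1254, 0.2217]
tool_rot: [180.0, 0.0, 82.3]
contact_force: [-0.2, 0.4, -0.4]
width: 0.0398
gripper_force: 0.0
```

```bash
python3 -m pendant '[[0.3,-0.96,0,-0.7,40],[0,0,-1,0,40],[0,0,-0.6,0,40],[0,0,0,0,40]]'; python3 - <<'E'
from h import *
c=cam('side'); im=c['img'][110:260,270:430]
cv2.imwrite('pics/side1.png',cv2.resize(im,None,fx=4,fy=4,interpolation=cv2.INTER_CUBIC)[:,:,::-1])
E
```

```text
t: 2.65
position: [0.4669, -0.1693, 0.1404]
tool_rot: [-179.8, -0.1, 77.0]
contact_force: [-0.0, -0.3, 1.0]
width: 0.04
gripper_force: 0.0
```

View pics/side1.png

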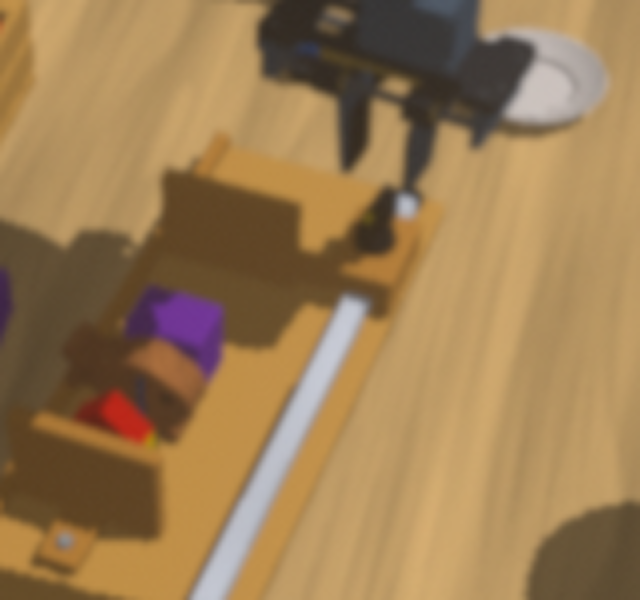

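The open fingers hang above and on either side of the black wing bar (crop pixel (378,222), fingertips at (348,165) and (412,185)), and the path down is clear. I'll descend and grip.

```bash
python3 -m pendant '[[0.05,-0.08,-0.7,-0.04,40],[0,0,-0.66,0,40],[0,0,0,0,40],[0,0,0,0,8],[0,0,0,0,8],[0,0,0,0,8]]' 40
```

```text
t: 3.45
position: [0.4698, -0.1742, 0.0747]
tool_rot: [-179.9, 0.0, 76.6]
contact_force: [-3.2, -0.2, 18.2]
width: 0.014
gripper_force: 40.0
```

```bash
python3 -m pendant '[[0,0,0.06,0,8],[0,0,0,0,8]]'
```

```text
t: 3.7
position: [0.4698, -0.1739, 0.0758]
tool_rot: [-179.8, -0.0, 76.6]
contact_force: [2.4, -0.6, -34.7]
width: 0.0139
gripper_force: 40.0
```

```bash
python3 -m pendant '[[0,0,-0.04,0,8],[0.012,0.099,0,0,8],[0.023,0.2,0,0,8],[0.03,0.25,0,0,8]]'
```

```text
t: 4.2
position: [0.4731, -0.1468, 0.0754]
tool_rot: [-179.9, 0.0, 76.6]
contact_force: [-6.5, -1.6, 6.0]
width: 0.0141
gripper_force: 40.0
```

```bash
python3 -m pendant '[[0.023,0.2,0,0,8],[0.023,0.2,0,0,8],[0.023,0.2,0,0,8],[0.023,0.2,0,0,8],[0.023,0.2,0,0,8],[0.023,0.2,0,0,8],[0.023,0.2,0,0,8],[0,0,0,0,8]]';python3 - <<'E'
from h import *
c=cam('side'); im=c['img'][110:260,230:430]
cv2.imwrite('pics/side2.png',cv2.resize(im,None,fx=4,fy=4,interpolation=cv2.INTER_CUBIC)[:,:,::-1])
E
```

```text
t: 5.2
position: [0.4813, -0.0762, 0.0754]
tool_rot: [-179.9, -0.0, 76.6]
contact_force: [-6.3, 1.9, 6.2]
width: 0.0138
gripper_force: 40.0
```

View pics/side2.png

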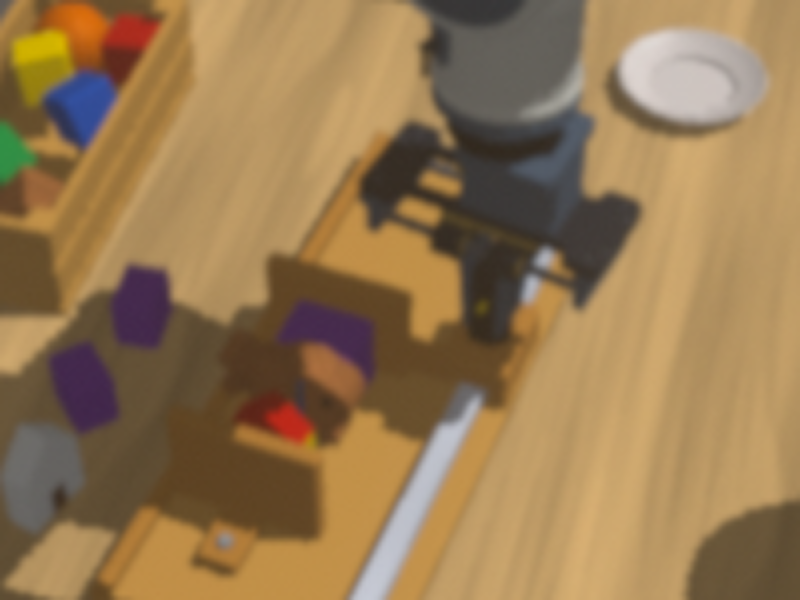

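The fence (crop (340,300)) is sliding with the grip and has almost reached the upright purple block. Fish and house are still upright. About 43 mm is left, so I'll go slower.

```bash
python3 -m pendant '[[0.013,0.11,0,0,8],[0.013,0.11,0,0,8],[0.013,0.11,0,0,8],[0.013,0.11,0,0,8],[0.013,0.11,0,0,8],[0.013,0.11,0,0,8],[0,0,0,0,8]]'; python3 -m pendant '[[0.003,0.03,0,0,8],[0.003,0.03,0,0,8],[0.003,0.03,0,0,8],[0.003,0.03,0,0,8]]'
```

```text
t: 6.12
position: [0.4852, -0.0436, 0.0754]
tool_rot: [-179.9, -0.0, 76.6]
contact_force: [-7.3, 1.8, 5.5]
width: 0.0136
gripper_force: 40.0
t: 6.62
position: [0.4858, -0.0381, 0.0754]
tool_rot: [-179.9, 0.0, 76.6]
contact_force: [-6.7, -3.2, 4.2]
width: 0.0136
gripper_force: 40.0
```

```bash
python3 -m pendant '[[0.003,0.03,0,0,8],[0.003,0.03,0,0,8],[0,0,0,0,8]]'; python3 -m pendant '[[0.002,0.02,0,0,8],[0.002,0.02,0,0,8],[0,0,0,0,8]]'
```

```text
t: 7.0
position: [0.4861, -0.035, 0.0754]
tool_rot: [-179.9, 0.0, 76.6]
contact_force: [-5.4, -0.8, 5.7]
width: 0.0138
gripper_force: 40.0
t: 7.38
position: [0.4864, -0.033, 0.0754]
tool_rot: [-179.9, 0.0, 76.6]
contact_force: [-5.5, -2.0, 4.6]
width: 0.0139
gripper_force: 40.0
```

```bash
for i in 1; do python3 -m pendant '[[0.002,0.02,0,0,8],[0.002,0.02,0,0,8],[0,0,0,0,8]]'; done; python3 - <<'E'
from h import *
c=cam('top'); im=c['img'][160:250,250:400]
cv2.imwrite('pics/top3.png',cv2.resize(im,None,fx=5,fy=5,interpolation=cv2.INTER_CUBIC)[:,:,::-1])
E
```

```text
t: 7.75
position: [0.4864, -0.0322, 0.0754]
tool_rot: [-179.9, 0.1, 76.7]
contact_force: [-7.6, -17.4, 4.9]
width: 0.014
gripper_force: 40.0
```

View pics/top3.png

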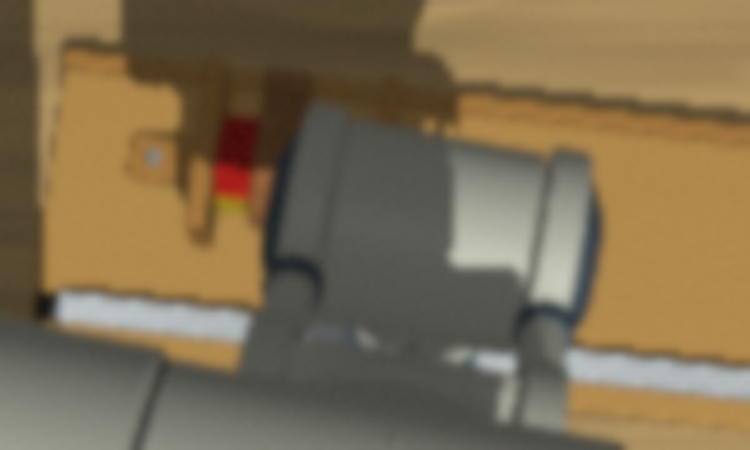

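The arm hides the fence, but the house (crop (235,155)) now stands against the end board and the fish right behind it. The push force rose to 17 N at 142.7 mm of travel, where I expected 142.3, so the row is snug. I'll turn the knob clockwise (negative z).

```bash
python3 -m pendant '[[0,0,0,-0.7,8],[0,0,0,-0.7,8],[0,0,0,-0.7,8],[0,0,0,-0.7,8],[0,0,0,-0.7,8],[0,0,0,-0.7,8],[0,0,0,0,8]]' 50; python3 -m pendant '[[0,0,0,-0.7,8],[0,0,0,-0.7,8],[0,0,0,-0.7,8],[0,0,0,-0.7,8],[0,0,0,-0.7,8],[0,0,0,-0.7,8],[0,0,0,-0.6,8],[0,0,0,0,8]]'
```

```text
t: 8.68
position: [0.4861, -0.0321, 0.0754]
tool_rot: [-180.0, 0.1, 43.0]
contact_force: [-10.1, -14.8, 7.2]
width: 0.0141
gripper_force: 50.0
t: 9.68
position: [0.4859, -0.0317, 0.0755]
tool_rot: [180.0, 0.1, 4.6]
contact_force: [-11.8, -10.5, 9.1]
width: 0.0136
gripper_force: 50.0
```

The bar is now 78.8° from the rail axis, which is 1.37 rad and tight. I'll release and lift.

```bash
python3 -m pendant '[[0,0,0,0,26],[0,0,0,0,26],[0,0,0,0,26],[0,0,0.4,0,26],[0,0,1,0,26],[0,0,1,0,26]]' ; python3 -m pendant '[[-0.3,-0.8,1,0,26],[-0.3,-1,0,0,26],[-0.3,-1,0,0,26],[-0.2,-1,0,0,26],[-0.2,-1,0,0,26],[0,-1,0,0,26],[0,0,0,0,26]]'
python3 - <<'E'
from h import *
c=cam('top'); im=c['img']
cv2.imwrite('pics/top4.png',cv2.resize(im[160:250,250:400],None,fx=5,fy=5,interpolation=cv2.INTER_CUBIC)[:,:,::-1])
s=cloud(c)[165:250,250:420]; z=s[...,2]; hs=cv2.cvtColor(im,cv2.COLOR_RGB2HSV)[165:250,250:420]
h=((z>.09)&(z<.112)).astype(np.uint8); n,l,st,ce=cv2.connectedComponentsWithStats(h)
for i in range(1,n):
    if st[i,4]>15: print(ce[i]+[250,165],st[i,4],cv2.minAreaRect(s[l==i][:,:2].astype(np.float32)))
pur=(hs[...,0]>120)&(hs[...,0]<155)&(hs[...,1]>90)&(z>.068); print(cv2.minAreaRect(s[pur][:,:2].astype(np.float32)),np.median(z[pur]))
E
```

```text
t: 10.42
position: [0.4872, -0.0309, 0.1963]
tool_rot: [-180.0, 0.0, 4.6]
contact_force: [1.3, -0.2, -0.8]
width: 0.026
gripper_force: 0.0
t: 11.3
position: [0.423, -0.3221, 0.2423]
tool_rot: [179.9, -0.0, 4.4]
contact_force: [0.5, 0.6, -0.2]
width: 0.0263
gripper_force: 0.0
[291.56989247 188.12903226] 186 ((0.6052340865135193, 0.08611343801021576), (0.04428132250905037, 0.1102696880698204), 83.01174926757812)
[326.0738255  191.97315436] 149 ((0.5939803123474121, -0.010955775156617165), (0.013852875679731369, 0.11023369431495667), 83.26400756835938)
[332.85964912 226.38596491] 57 ((0.4871518909931183, -0.03232843428850174), (0.012574182823300362, 0.0488855354487896), 89.74097442626953)
((0.5937917828559875, 0.01939241588115692), (0.04161006957292557, 0.05679541081190109), 89.79460144042969) 0.07575839416640195
```

View pics/top4.png

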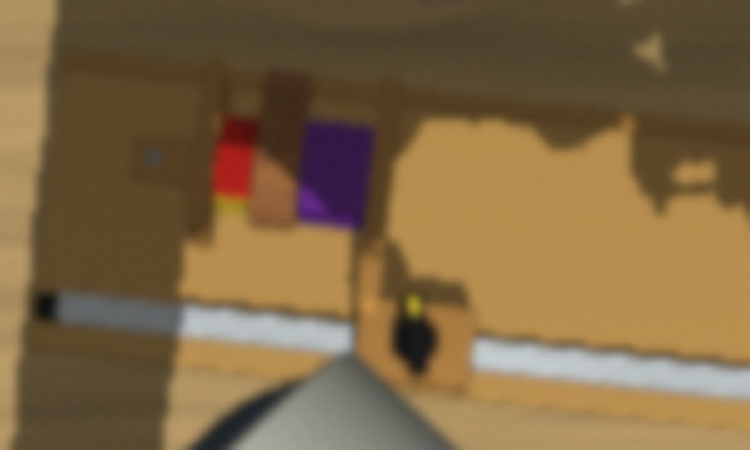

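The row is snug: house, fish and block stand at crop (235,155), (275,150) and (337,170) between the end board and the fence. The measured gap is 99 mm. The knob bar now lies across the rail at 1.37–1.46 rad, and the arm is clear.

```bash
python3 -c "
from station import workorder
print(workorder.hand_in())"
```

```text
the job is handed in; nothing more can be done
None
```

I handed the job in at about 11 s with the fence clamped: the three toys stand snug in a 99 mm gap, the knob is tight at about 1.4 rad, and the arm is clear; the hand-in returned no verdict.

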